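# Load the measuring pallet with a lens set

## Task

Load the measuring pallet from the white parts tray: seat the lens cell fully home in the keyed nest, lug in the keyway, and lay the black spacer ring over its neck, flat on the flange. Lay the steel master ring flat on the glass midway between the nest and the calibration chart, and stand the tall barrel upright on the glass straight behind it (across the pallet, on the side away from the robot), with a gap of about 20 mm between the two. Set every part down without dropping it, and leave the short barrel and the brass retaining ring where they lie in the tray.

Things in the scene. Friction and masses are not known exactly. Their poses are not given: they have to be found in the camera images.
- cell: Lens cell (the only part with a lens), black, 33 mm tall, 70 g. Round steps from the bottom: spigot dia 40, 9 high; flange dia 50, 4 thick (9 to 13 up); neck dia 34 (13 to 33 up; grip here). A key lug 7 wide, white dot on top, runs the 13 mm height of spigot and flange, out to 30 mm from the axis. Origin: centre of the spigot's underside; z up; x out along the lug. Stands in the tray at any yaw.
- spacer: spacer ring: plain flat black ring, outside diameter 56 mm, bore 39 mm, 9 mm high, about 35 g. Origin: centre of its underside; z up. It passes over the cell's neck with 2.5 mm to spare all round and rests on its flange. Starts flat in the tray.
- master: master ring gauge: bright steel ring with a knurled rim, outside diameter 60 mm, bore 30 mm, 18 mm high, about 280 g. Origin: centre of its underside; z up. Starts flat in the tray.
- barrel: tall barrel: black ribbed open tube, outside diameter 46 mm, bore 38 mm, 46 mm tall (the tallest part in the tray), about 60 g. Origin: centre of its underside; z up. Starts standing in the tray.
- short_barrel: short barrel, not wanted: black ribbed open tube, outside diameter 38 mm, 22 mm tall. Origin: centre of its underside. Stays where it is in the tray.
- retainer: retaining ring, not wanted: thin brass ring with four spanner slots, outside diameter 44 mm, 5 mm high. Origin: centre of its underside. Stays where it is in the tray.
- nest: Keyed nest fixed at one end of the pallet: dark disc dia 84, 4 mm thick; on it a metal collar dia 76, top 16 mm above the glass, bore dia 43, 12 deep, with one keyway 10 mm wide cut through to the outside. Origin: bore axis, on the glass; z up; x out along the keyway. Home: flange on the collar, cell origin 7 mm over the nest's; a spacer on the flange then has its underside at 20.
- chart: calibration chart, fixed on the pallet at the other end from the nest: square plate 70 x 70 mm, 8 mm thick, white with a grid of black dots. Origin: centre of its underside, on the glass, 200 mm from the nest's origin.
- pallet: Measuring pallet, fixed: dark frame with flush pale glass, 200 mm (x) by 300 mm (y), top 20 mm above the bench, left or right of the robot's centre line, the tray on the other side. Origin: centre of its underside; z up; x to its rear edge, away from the robot; y to the robot's left. Nest and chart stand at x = -30 mm, one at y = +100 mm, the other at y = -100 mm.
- tray: white plastic parts tray, fixed: 210 mm (x) by 310 mm (y) outside, walls 34 mm high and 4 mm thick, inner floor 4 mm above the bench. Origin: centre of its underside; z up. The six parts start in it, in two rows (along y) of three, about 92 to 94 mm between centres, in any order.

How it is judged (in metres and radians):
At the end, for the whole second after the job is handed in: Cell home in the nest (within 4 mm, key aligned), spacer flat on its flange (6 mm), master flat on the glass midway between nest and chart (14 mm along, 15 mm across), barrel upright behind it, centres 58 to 93 mm apart, within 22 mm of the pallet's cross centre line; all at rest (z of cell in the frame of nest between 0.004 and 0.0095 m and horizontal distance between cell and nest below 0.004 m and angle between cell's own z axis and vertical below 0.06 rad and angle between the x axis of cell and the x axis of nest, either way round below 0.15 rad and z of spacer in the frame of cell between 0.0105 and 0.0155 m and horizontal distance between spacer and cell below 0.006 m and angle between each of spacer, master, barrel's own z axis and vertical below 0.08 rad and z of master in the frame of pallet between 0.017 and 0.023 m and horizontal distance between master and nest below 0.114 m and horizontal distance between master and chart below 0.114 m and x of master in the frame of pallet between -0.045 and -0.015 m and z of barrel in the frame of pallet between 0.017 and 0.023 m and x of barrel in the frame of pallet above 0.02 m and y of barrel in the frame of pallet between -0.022 and 0.022 m and horizontal distance between barrel and master between 0.058 and 0.093 m and linear speed of each of cell, spacer, master, barrel below 0.02 m/s); the robot touches nothing.
It fails at once if the short barrel is shifted by more than 20 mm or tipped over (distance of short_barrel from where it was at the start of the episode above 0.02 m or angle between short_barrel's own z axis and vertical above 0.5 rad).
It fails at once if the retaining ring is shifted by more than 20 mm or tipped over (distance of retainer from where it was at the start of the episode above 0.02 m or angle between retainer's own z axis and vertical above 0.5 rad).
It fails at once if one of the four parts is dropped, thrown or knocked: out of the fingers and moving faster than 0.7 m/s ((linear speed of cell above 0.7 m/s and contact force between the fingers and cell below 0.1 N) or (linear speed of spacer above 0.7 m/s and contact force between the fingers and spacer below 0.1 N) or (linear speed of master above 0.7 m/s and contact force between the fingers and master below 0.1 N) or (linear speed of barrel above 0.7 m/s and contact force between the fingers and barrel below 0.1 N)).
It also fails if it takes over 106 s, if anything falls off the work surface, if the arm or the gripper's body presses on something with over 40 N, if the wrist force passes 120 N, or if a joint passes its speed limit or range.

## Robot

A 7-joint arm with a two-finger parallel gripper is mounted at the origin on the work surface. World frame = base frame: x ahead of the robot, y to its left, z up, the work surface at z = 0. Lengths are in m, angles in degrees, forces in N, time in s.
With the tool pointing down it reaches from about 0.425 to 0.875 m from the base axis. Payload 8.4 kg.
Tool frame: the origin (TCP) lies at the very end of the fingers, on their centre line; the grasp point (between the pads) lies 19 mm behind it; z points along the fingers, y is the line along which they close (so a half turn about z gives the same grasp; the last joint's range is limited). The gripper opens to 85 mm and grips with 20 to 120 N. Pads are 22 mm wide; open, the fingers measure 114 mm over their backs; the gripper's body (76 mm by 85 mm) begins 54 mm behind the grasp point. The pads swing forward as they close: fully open they stand 13 mm farther back than shut.
Start: joints at [-70.772, 19.091, 2.286, 83.961, -0.768, 76.965, -3.352], TCP at [0.274, 0.589, 0.231] pointing down, gripper open.
Joint ranges: [-147.57, 147.57], [-21.85, 119.76], [-74.77, 79.35], [14.55, 137.4], [-85.83, 265.84], [4.83, 119.75], [-152.11, 152.11]. Speed limits (degrees/s): [127.2, 127.2, 159.86, 159.86, 180, 180, 180].

## Interface

Orientations are given as [roll, pitch, yaw] about the fixed x, y, z axes, in that order (R = Rz(yaw) Ry(pitch) Rx(roll)).
In Python, from plant import bot gives the robot as it stands. The module is installed in compiled form; this text tells all that it offers.
- The arm moves only by the shell command python3 -m handwheel 'ROWS'. ROWS is a JSON object of lists of equal length, an entry for each row: "linear": the shift along the world's x, y, z in units of 50 mm (1.0 is 50 mm), a list of three; "twist": the turn, a rotation vector about the world's x, y, z in units of 8 degrees (1.0 is 8 degrees), a list of three; "claw": the opening, from 0 (shut) to 1 (fully open). A call has exactly 5 rows; each row is the pose to reach, as a shift and turn from the pose commanded when the call began; what a row does not reach only later rows make up. A row lasts 1/10 s, in which the tool goes at most 50 mm and 8.59 degrees, less where a joint would pass 70% of its speed; a pose out of reach is approached as far as the arm can. A call with a gripper value outside its range is refused whole. The fingers move at their own pace and stop on an object; the grip force is fixed at half the most. Time passes only in rows, so rows that repeat a pose let the fingers close, or fill a call up. It gives the time, the measured TCP pose, the force, the opening and the grip force at its end, in the units of the state.
- bot.get_state(): the state, without advancing time (a new reading comes with each control period).
- bot.capture(name): name is "side" or "top" or "wrist"; returns the picture (420x560x3 uint8, blue, green, red); there is no depth.
- bot.calibration(name): a dict with "fx", "fy", "cx", "cy" (pixels), "k1" (the pictures are not rectified: a ray, as slopes to the right and down, at radius r is drawn at 1 + k1 r^2 times it, then the intrinsics apply), "R" (3x3) and "t" (3): a world point X has camera coordinates R X + t; the wrist camera has in their place "hand_eye" (4x4, takes a point from camera to tool coordinates, whose origin is the TCP and whose axes are the flange's). Camera axes: x right, y down, z forward; pixel columns grow to the right and rows downward; lengths in m; the calibration is good to about 2 mm. A picture is of the moment at which its call begins: read the wrist's pose just before it. calibration takes no time and is no camera call.
- bot.hand_in(): hands the job in; it is judged then, once.
The state is a dict: "clock": time; "joint_positions": joint angles; "qd": joint speeds; "joint_torque": joint torques, N m; "tool_pos": TCP position; "ee_rot": TCP orientation; "wrist_force": force on the tool from outside, world axes, zero at the start; "torque": the same for the moment, N m; "grip_width": finger opening in m; "gripper_force": force on a finger pad.
Only numpy, scipy, OpenCV 4.12 (cv2) and the standard library are available. Lean on these libraries where they do the work, as an engineer would, in place of code of your own. Each camera call takes 0.05 s, during which the arm holds its last target. There are 200 camera calls.

## Working session

There is one attempt and no reset: what is moved stays moved. The work goes in short steps, Python scripts to look and compute and a shell command to move; the robot and the scene stay as the last step left them, time stands still between calls to the robot, and variables do not carry over. Pictures are saved under pics/ and viewed, at most 15 in all, crops included, and the job is handed in when it is done.

```bash
mkdir -p pics; cat > h.py <<'E'
import numpy as np, cv2
from plant import bot
from scipy.spatial.transform import Rotation as Ro
def ray(name,u,v,st=None):
    c=bot.calibration(name)
    x=(u-c["cx"])/c["fx"];y=(v-c["cy"])/c["fy"]
    rd=np.hypot(x,y);r=rd
    for _ in range(30): r=rd/(1+c["k1"]*r*r)
    s=r/rd if rd>0 else 1
    d=np.array([x*s,y*s,1.])
    if "hand_eye" in c:
        H=np.array(c["hand_eye"]);st=st or bot.get_state()
        R=Ro.from_euler('xyz',st["ee_rot"],degrees=True).as_matrix()
        return R@H[:3,3]+np.array(st["tool_pos"]), R@H[:3,:3]@d
    R=np.array(c["R"]);return -R.T@np.array(c["t"]),R.T@d
def at(name,u,v,z,st=None):
    o,d=ray(name,u,v,st);return (o+d*(z-o[2])/d[2])
def pix(name,X):
    c=bot.calibration(name);p=np.array(c["R"])@X+np.array(c["t"])
    x,y=p[:2]/p[2];k=1+c["k1"]*(x*x+y*y);return c["fx"]*x*k+c["cx"],c["fy"]*y*k+c["cy"]
E
python3 - <<'E'
from h import *
s=bot.get_state();print({k:np.round(v,3).tolist() for k,v in s.items()})
for n in("top","side","wrist"):
    cv2.imwrite(f"pics/{n}0.png",bot.capture(n))
    c=bot.calibration(n)
    print(n,{k:np.round(v,3).tolist() for k,v in c.items()})
E
```

```text
{'clock': 0.0, 'joint_positions': [-70.772, 19.132, 2.283, 84.012, -0.769, 76.965, -3.351], 'qd': [0.066, -0.043, 0.01, -0.01, 0.025, -0.051, 0.077], 'joint_torque': [-0.001, -65.857, 1.364, -40.557, 0.017, 0.012, 0.0], 'tool_pos': [0.274, 0.589, 0.23], 'ee_rot': [-179.906, 0.005, 155.09], 'wrist_force': [0.479, -0.766, 0.052], 'torque': [-0.045, 0.044, -0.002], 'gripper_force': 0.0, 'grip_width': 0.085}
top {'fx': 405.171, 'fy': 405.171, 'cx': 274.59, 'cy': 212.897, 'k1': -0.116, 'R': [[0.0, -1.0, 0.005], [-0.986, -0.001, -0.165], [0.165, -0.005, -0.986]], 't': [0.001, 0.532, 0.697]}
side {'fx': 405.958, 'fy': 405.958, 'cx': 275.317, 'cy': 213.012, 'k1': -0.097, 'R': [[-0.989, -0.149, 0.004], [-0.085, 0.54, -0.837], [0.123, -0.828, -0.547]], 't': [0.546, 0.101, 0.895]}
wrist {'fx': 331.828, 'fy': 331.828, 'cx': 276.926, 'cy': 209.44, 'k1': -0.012, 'hand_eye': [[0.0, -0.947, -0.321, 0.083], [1.0, 0.0, 0.0, 0.002], [-0.0, -0.321, 0.947, -0.143], [0.0, 0.0, 0.0, 1.0]]}
```

View pics/top0.png

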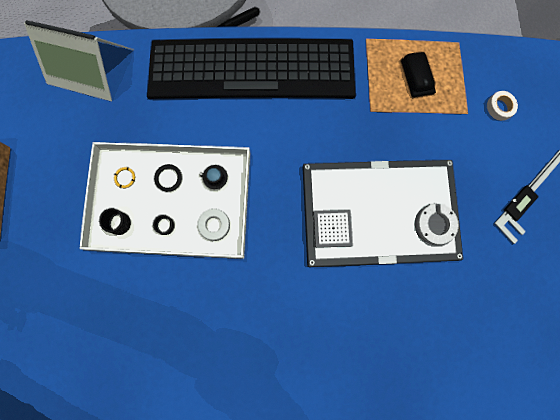

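View pics/wrist0.png

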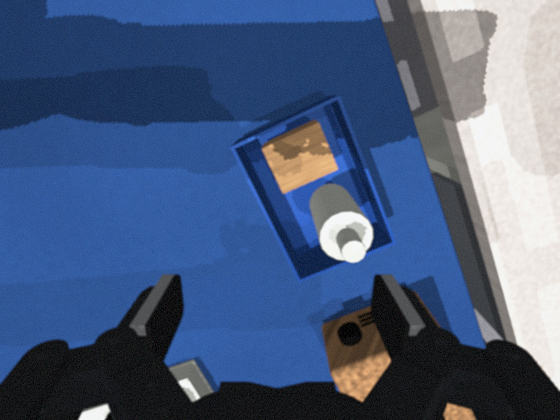

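The top view shows the tray at left with the retainer (124,177), spacer (168,178), cell (213,177), barrel (115,222), short barrel (164,225) and master (213,224). The pallet is at right, with the chart at (333,228) and the nest at (437,224). The wrist view shows only a bench box, nothing that matters here.

```bash
python3 - <<'E'
from h import *
for n,u,v,z in [("ret",124,177,.009),("spacer",168,178,.013),("cell",213,177,.037),("barrel",115,222,.045),("short",164,225,.026),("master",213,224,.022),("chart",333,228,.028),("nest",437,224,.036),
 ("trTL",94,144,.034),("trTR",249,149,.034),("trBL",81,250,.034),("trBR",243,259,.034),("pTL",305,163,.02),("pTR",451,161,.02),("pBL",307,265,.02),("pBR",462,259,.02)]:
    print(n,at("top",u,v,z).round(4))
im=cv2.imread("pics/top0.png")
a=cv2.resize(im[140:265,75:260],None,fx=4,fy=4,interpolation=2)
cv2.imwrite("pics/crop1.png",a)
E
```

```text
ret [0.6096 0.2988 0.009 ]
spacer [0.606  0.2089 0.013 ]
cell [0.6015 0.1169 0.037 ]
barrel [0.5145 0.2966 0.045 ]
short [0.5117 0.2089 0.026 ]
master [0.5144 0.1168 0.022 ]
chart [ 0.5062 -0.1079  0.028 ]
nest [ 0.5124 -0.3046  0.036 ]
trTL [0.6704 0.3552 0.034 ]
trTR [0.6574 0.0499 0.034 ]
trBL [0.4627 0.3644 0.034 ]
trBR [0.4483 0.0586 0.034 ]
pTL [ 0.6339 -0.0579  0.02  ]
pTR [ 0.6408 -0.3495  0.02  ]
pBL [ 0.438  -0.0592  0.02  ]
pBR [ 0.4469 -0.3573  0.02  ]
```

```bash
python3 -m handwheel '{"linear":[[0.8,-0.8,0.1],[1.5,-1.6,0.2],[2.2,-2.3,0.3],[2.8,-3.0,0.4],[3.4,-3.7,0.4]],"twist":[[0,0,-0.5],[0,0,-1],[0,0,-1.5],[0,0,-2],[0,0,-2.5]],"claw":[1,1,1,1,1]}'; python3 -m handwheel '{"linear":[[0.6,-0.8,0.1],[1.2,-1.6,0.2],[1.8,-2.4,0.2],[2.3,-3.2,0.2],[2.3,-3.9,0.2]],"twist":[[0,0,0],[0,0,0],[0,0,0],[0,0,0],[0,0,0]],"claw":[1,1,1,1,1]}'
```

```text
clock: 0.65
tool_pos: [0.4435, 0.4047, 0.2519]
ee_rot: [179.9, -0.0, 134.9]
wrist_force: [1.8, 1.3, 0.8]
grip_width: 0.0856
gripper_force: 0.0
clock: 1.15
tool_pos: [0.5596, 0.2076, 0.2607]
ee_rot: [-180.0, 0.1, 134.9]
wrist_force: [-0.4, -1.0, -0.8]
grip_width: 0.0857
gripper_force: 0.0
```

```bash
python3 - <<'E'
from h import *
import json
s=bot.get_state();json.dump({k:np.array(v).tolist() for k,v in s.items()},open("s1.json","w"));im=bot.capture("wrist")
cv2.imwrite("pics/w1.png",im)
E
```

```text
(no output)
```

View pics/w1.png

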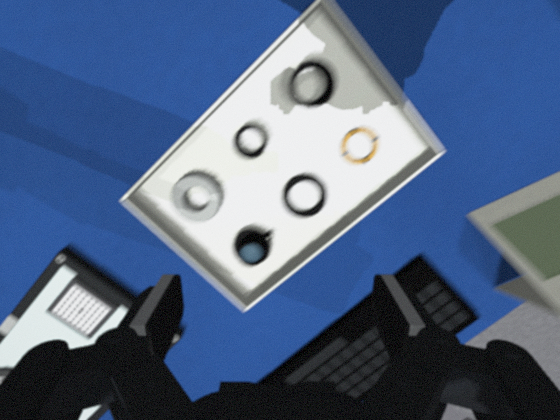

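The wrist view shows the barrel at (312,82), retainer (360,145), short barrel (251,140), spacer (305,195), master (198,195) and cell (254,247), with the cell's lug towards the upper right.

```bash
python3 - <<'E'
from h import *
import json
s=json.load(open("s1.json"))
for n,u,v,z in [("ret",360,145,.009),("spacer",305,195,.013),("cell",253,247,.037),("barrel",312,81,.05),("short",251,139,.026),("master",198,196,.022)]:
    print(n,at("wrist",u,v,z,s).round(4))
im=cv2.imread("pics/w1.png");a=cv2.resize(im[210:280,215:305],None,fx=5,fy=5,interpolation=2)
t=cv2.imread("pics/top0.png");b=cv2.resize(t[155:205,185:245],None,fx=5,fy=5,interpolation=2);c=cv2.resize(t[195:255,405:470],None,fx=5,fy=5,interpolation=2)
H=350;o=np.zeros((660,800,3),np.uint8)[:600]
o[:350,:450]=a;o[:250,460:760]=b;o[300:600,460:785]=c
cv2.imwrite("pics/crop2.png",o)
E
```

```text
ret [0.6088 0.2989 0.009 ]
spacer [0.6063 0.2114 0.013 ]
cell [0.6028 0.1249 0.037 ]
barrel [0.5155 0.3032 0.05  ]
short [0.5125 0.2156 0.026 ]
master [0.5139 0.1212 0.022 ]
```

View pics/crop2.png

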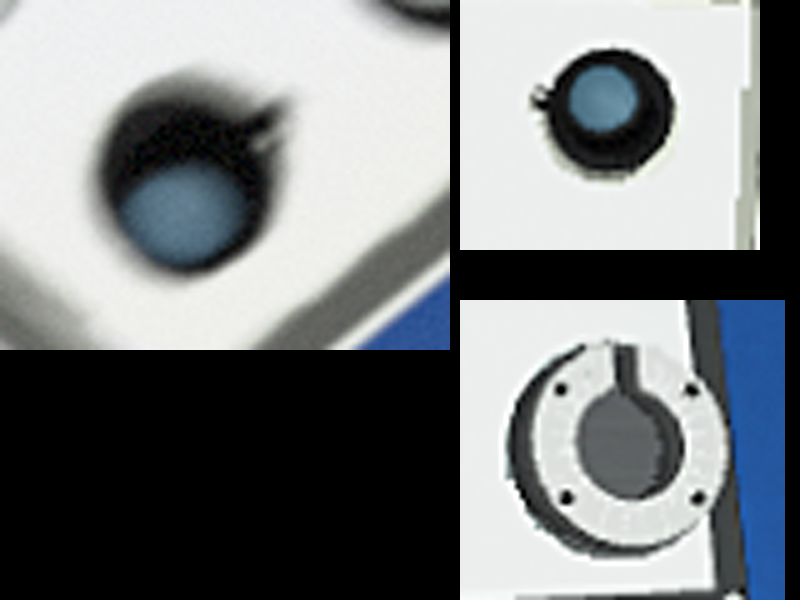

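Cell crops: lens at top pixel (213.6,174.8), lug pointing roughly +y. Nest: bore at about (439,224), keyway pointing roughly +x. Next I move close above the cell and measure it there.

```bash
python3 -m handwheel '{"linear":[[0.2,-0.4,-0.6],[0.4,-0.8,-1.2],[0.6,-1.2,-1.8],[0.8,-1.8,-2.6],[0.85,-1.8,-2.6]],"twist":[[0,0,0],[0,0,0],[0,0,0],[0,0,0],[0,0,0]],"claw":[0.8,0.8,0.8,0.8,0.8]}'; python3 -m handwheel '{"linear":[[0,0,0],[0,0,0],[0,0,0],[0,0,0],[0,0,0]],"twist":[[0,0,0],[0,0,0],[0,0,0],[0,0,0],[0,0,0]],"claw":[0.8,0.8,0.8,0.8,0.8]}'
cat >> h.py <<'E'
import json
def shot(tag):
    s=bot.get_state();s={k:np.array(v).tolist() for k,v in s.items()}
    im=bot.capture("wrist");json.dump(s,open(f"s_{tag}.json","w"));cv2.imwrite(f"pics/{tag}.png",im)
    return s,im
def load(tag): return json.load(open(f"s_{tag}.json")),cv2.imread(f"pics/{tag}.png")
def wpix(X,s):
    c=bot.calibration("wrist");H=np.array(c["hand_eye"]);R=Ro.from_euler('xyz',s["ee_rot"],degrees=True).as_matrix()
    p=H[:3,:3].T@(R.T@(np.array(X)-np.array(s["tool_pos"]))-H[:3,3])
    x,y=p[:2]/p[2];k=1+c["k1"]*(x*x+y*y);return np.array([c["fx"]*x*k+c["cx"],c["fy"]*y*k+c["cy"]])
def rect(im,s,c,z,w=0.12,n=600):
    """orthographic resample of plane z around c: rows=-x world, cols=-y world"""
    g=(np.arange(n)/n-.5)*w
    mp=np.array([[wpix([c[0]-a,c[1]-b,z],s) for b in g[::4]] for a in g[::4]],np.float32)
    mp=cv2.resize(mp,(n,n),interpolation=1)
    return cv2.remap(im,mp[...,0].copy(),mp[...,1].copy(),1)
E
python3 - <<'E'
from h import *
s,im=shot("cellA");print(s["tool_pos"],s["ee_rot"])
E
```

```text
clock: 1.7
tool_pos: [0.5974, 0.1157, 0.1259]
ee_rot: [-179.5, -0.1, 134.8]
wrist_force: [-0.3, -1.0, -0.3]
grip_width: 0.0684
gripper_force: 0.0
clock: 2.2
tool_pos: [0.5999, 0.122, 0.132]
ee_rot: [179.9, 0.0, 135.1]
wrist_force: [-1.0, 0.1, 0.6]
grip_width: 0.0681
gripper_force: 0.0
[0.599927460555713, 0.12200314195967144, 0.13197891937093817] [179.93850728620842, 0.015148456940175959, 135.14140522926397]
```

View pics/cellA.png

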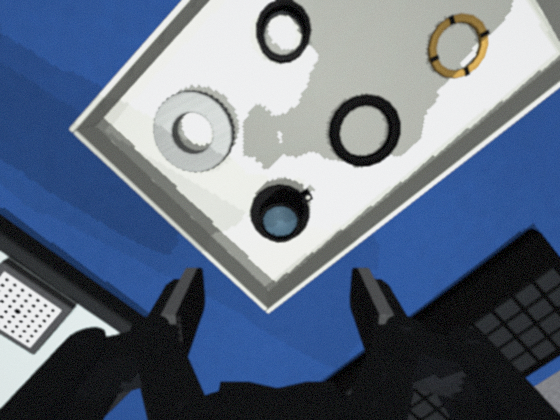

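The cell is at about (280,212) with its lug dot at (308,194), the spacer at (365,130) and the master at (197,130). I'll fit projected outlines to get positions.

```bash
cat >> h.py <<'E'
from scipy.optimize import minimize
A=np.linspace(0,2*np.pi,73)
def circ(x,y,z,r): return [[x+r*np.cos(a),y+r*np.sin(a),z] for a in A]
def hull(P,s,sc=4): 
    q=np.array([wpix(p,s) for p in P],np.float32)
    return cv2.convexHull((q*sc*16).astype(np.int32))
def sil(kind,p,z0,s,shape,off,sc=4):
    m=np.zeros((shape[0]*sc,shape[1]*sc),np.uint8);x,y=p[:2]
    def f(P,v=1):
        h=hull(P,s,sc)-(np.array(off)*sc*16).astype(np.int32);cv2.fillConvexPoly(m,h,v,cv2.LINE_8,4)
    if kind=="cell":
        f(circ(x,y,z0,.020)+circ(x,y,z0+.009,.020));f(circ(x,y,z0+.009,.025)+circ(x,y,z0+.013,.025));f(circ(x,y,z0+.013,.017)+circ(x,y,z0+.033,.017))
        c,t=np.cos(p[2]),np.sin(p[2])
        f([[x+a*c-b*t,y+a*t+b*c,z0+h] for a in(.01,.03) for b in(-.0035,.0035) for h in(0,.013)])
    else:
        R,H=kind;f(circ(x,y,z0,R)+circ(x,y,z0+H,R))
    return m
def fit(kind,p0,z0,s,mask,win=55):
    p0=np.array(p0,float);u,v=wpix([p0[0],p0[1],z0+.01],s);off=(int(u)-win,int(v)-win)
    y0,x0=max(off[1],0),max(off[0],0);off=(x0,y0)
    mk=mask[y0:y0+2*win,x0:x0+2*win];M=cv2.resize(mk,None,fx=4,fy=4,interpolation=cv2.INTER_NEAREST)
    def c(p):
        S=sil(kind,p,z0,s,mk.shape,off);return 1-(S&M).sum()/(S|M).sum()
    best=None
    for w in (np.linspace(0,2*np.pi,13)[:-1] if len(p0)==3 and np.isnan(p0[2]) else [p0[2] if len(p0)==3 else 0]):
        q=p0.copy(); 
        if len(q)==3:q[2]=w
        sx=np.array([q]+[q+d for d in np.diag([.006,.006,.3][:len(q)])])
        r=minimize(c,q,method="Nelder-Mead",options=dict(initial_simplex=sx,xatol=1e-4,fatol=1e-4,maxiter=150))
        if best is None or r.fun<best.fun:best=r
    return best.x.round(4),round(best.fun,3)
E
cat > c1.py <<'E'
from h import *
import sys
s,im=load(sys.argv[1]);g=im.max(2)
u,v=wpix([.602,.12,.02],s);m=((g<110)|((im[...,0]>im[...,2]+30.)&(g<170))).astype(np.uint8)
m2=np.zeros_like(m);cv2.circle(m2,(int(u),int(v)),47,1,-1);m&=m2
x,f=fit("cell",[.602,.12,np.nan],.004,s,m);print("cell",x,np.degrees(x[2]),f)
# spacer outer
u,v=wpix([.606,.211,.008],s);m=(g<90).astype(np.uint8);m2=np.zeros_like(m);cv2.circle(m2,(int(u),int(v)),50,1,-1);m&=m2
cn,_=cv2.findContours(m,cv2.RETR_EXTERNAL,cv2.CHAIN_APPROX_NONE);cn=max(cn,key=cv2.contourArea);m[:]=0;cv2.drawContours(m,[cn],-1,1,-1)
print("spacer",fit((.028,.009),[.606,.211],.004,s,m))
E
python3 c1.py cellA
```

```text
Traceback (most recent call last):
  File "c1.py", line 6, in <module>
    x,f=fit("cell",[.602,.12,np.nan],.004,s,m);print("cell",x,np.degrees(x[2]),f)
        ~~~^^^^^^^^^^^^^^^^^^^^^^^^^^^^^^^^^^^
  File "h.py", line 65, in fit
    r=minimize(c,q,method="Nelder-Mead",options=dict(initial_simplex=sx,xatol=1e-4,fatol=1e-4,maxiter=150))
  File "h.py", line 59, in c
    S=sil(kind,p,z0,s,mk.shape,off);return 1-(S&M).sum()/(S|M).sum()
  File "h.py", line 48, in sil
    f(circ(x,y,z0,.020)+circ(x,y,z0+.009,.020));f(circ(x,y,z0+.009,.025)+circ(x,y,z0+.013,.025));f(circ(x,y,z0+.013,.017)+circ(x,y,z0+.033,.017))
                                                                                                 ~^^^^^^^^^^^^^^^^^^^^^^^^^^^^^^^^^^^^^^^^^^^^^^^
  File "h.py", line 46, in f
    h=hull(P,s,sc)-(np.array(off)*sc*16).astype(np.int32);cv2.fillConvexPoly(m,h,v,cv2.LINE_8,4)
      ~~~~^^^^^^^^
  File "h.py", line 41, in hull
    q=np.array([wpix(p,s) for p in P],np.float32)
                ~~~~^^^^^
  File "h.py", line 28, in wpix
    c=bot.calibration("wrist");H=np.array(c["hand_eye"]);R=Ro.from_euler('xyz',s["ee_rot"],degrees=True).as_matrix()
ValueError: time passes only in moves, steps and waits
```

```bash
python3 - <<'E'
t=open("h.py").read()
t=t.replace("def wpix(X,s):\n    c=bot.calibration(\"wrist\")","CAL={}\ndef wpix(X,s):\n    if not CAL: CAL.update(bot.calibration(\"wrist\"))\n    c=CAL")
t=t.replace("p=H[:3,:3].T@(R.T@(np.array(X)-np.array(s[\"tool_pos\"]))-H[:3,3])\n    x,y=p[:2]/p[2]","p=(((np.array(X)-np.array(s[\"tool_pos\"]))@R-H[:3,3])@H[:3,:3]).T\n    x,y=p[:2]/p[2]")
t=t.replace("return np.array([c[\"fx\"]*x*k+c[\"cx\"],c[\"fy\"]*y*k+c[\"cy\"]])","return np.array([c[\"fx\"]*x*k+c[\"cx\"],c[\"fy\"]*y*k+c[\"cy\"]]).T")
t=t.replace("np.array([wpix(p,s) for p in P],np.float32)","wpix(np.array(P),s).astype(np.float32)")
open("h.py","w").write(t)
E
time python3 c1.py cellA; python3 - <<'E'
from h import *
for i in range(4):
    s=bot.get_state();bot.capture("top");print(s["tool_pos"],s["ee_rot"],np.round(s["joint_positions"],2))
E
```

```text
cell [0.6082 0.1197 1.3633] 78.11133621018513 0.07
spacer (array([0.6085, 0.2124]), np.float64(0.073))
[0.59987258 0.12179893 0.1317939 ] [1.79955537e+02 1.04034660e-02 1.35128675e+02] [-33.52  19.38  22.01  97.41  -7.92  64.7   35.87]
[0.59982945 0.12163689 0.13165782] [1.79967554e+02 6.21972423e-03 1.35111954e+02] [-33.51  19.39  22.01  97.42  -7.92  64.7   35.87]
[0.59983812 0.12151438 0.13156653] [1.79976982e+02 6.26025399e-03 1.35103291e+02] [-33.51  19.4   22.02  97.42  -7.92  64.7   35.87]
[0.59980491 0.1213854  0.13142995] [1.79987403e+02 2.82176171e-03 1.35093410e+02] [-33.5   19.4   22.02  97.42  -7.92  64.69  35.88]
real	0m4.809s
user	0m5.355s
sys	0m0.153s
```

```bash
python3 -m handwheel '{"linear":[[0.14,0,-0.4],[0.14,0,-0.8],[0.14,0,-1.2],[0.14,0,-1.4],[0.14,0,-1.4]],"twist":[[0,0,0],[0,0,0],[0,0,0],[0,0,0],[0,0,0]],"claw":[0.8,0.8,0.8,0.8,0.8]}'; python3 -m handwheel '{"linear":[[0,0,0],[0,0,0],[0,0,0],[0,0,0],[0,0,0]],"twist":[[0,0,0],[0,0,0],[0,0,0],[0,0,0],[0,0,0]],"claw":[0.8,0.8,0.8,0.8,0.8]}'
sed -i 's/\],47,1/],WIN,1/; s/(int(u),int(v)),47/(int(u),int(v)),int(sys.argv[2])/' c1.py
python3 - <<'E'
from h import *
s,im=shot("cellB");print(s["tool_pos"],s["ee_rot"],wpix([.608,.1197,.02],s))
E
python3 c1.py cellB 65
```

```text
clock: 2.95
tool_pos: [0.6058, 0.121, 0.0599]
ee_rot: [-179.9, -0.1, 135.1]
wrist_force: [-0.9, -0.0, -0.4]
grip_width: 0.0685
gripper_force: 0.0
clock: 3.45
tool_pos: [0.607, 0.1213, 0.0617]
ee_rot: [180.0, 0.0, 135.1]
wrist_force: [0.3, 0.5, 0.1]
grip_width: 0.0682
gripper_force: 0.0
[0.6069636578508937, 0.12133310294630927, 0.06165148268427208] [179.9703120231488, 0.01001090358265998, 135.086644789189] [273.6357518  245.29269291]
cell [0.6085 0.1196 1.3676] 78.35770806209138 0.053
spacer (array([0.6073, 0.2105]), np.float64(0.117))
```

View pics/cellB.png

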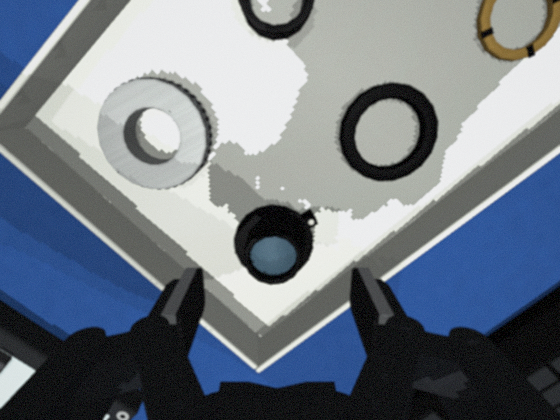

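The cell is at (275,243), centred between the fingers with its lug dot at (310,222). The fit agrees with the earlier one. Next I descend and grip.

```bash
python3 -m handwheel '{"linear":[[0.03,-0.02,-0.3],[0.03,-0.02,-0.6],[0.03,-0.02,-0.8],[0.03,-0.02,-0.85],[0.03,-0.02,-0.85]],"twist":[[0,0,0],[0,0,0],[0,0,0],[0,0,0],[0,0,0]],"claw":[0.8,0.8,0.8,0.8,0.8]}'; python3 -m handwheel '{"linear":[[0,0,0],[0,0,0],[0,0,0],[0,0,0],[0,0,0]],"twist":[[0,0,0],[0,0,0],[0,0,0],[0,0,0],[0,0,0]],"claw":[0.8,0.7,0.6,0.5,0.5]}'
```

```text
clock: 4.0
tool_pos: [0.6078, 0.1201, 0.0178]
ee_rot: [-179.9, -0.0, 135.1]
wrist_force: [-0.6, 0.1, 0.8]
grip_width: 0.0689
gripper_force: 0.0
clock: 4.5
tool_pos: [0.6084, 0.1203, 0.019]
ee_rot: [180.0, 0.0, 135.1]
wrist_force: [-0.8, 0.7, -0.1]
grip_width: 0.0428
gripper_force: 0.0
```

```bash
python3 -m handwheel '{"linear":[[0,0,0],[0,0,0],[0,0,0],[0,0,0],[0,0,0]],"twist":[[0,0,0],[0,0,0],[0,0,0],[0,0,0],[0,0,0]],"claw":[0.3,0.2,0.2,0.2,0.2]}';python3 -m handwheel '{"linear":[[0,0,0],[0,0,0.1],[0,0,0.6],[0,0,1.2],[0,0,2]],"twist":[[0,0,0],[0,0,0],[0,0,0],[0,0,0],[0,0,0]],"claw":[0.2,0.2,0.2,0.2,0.2]}'
```

```text
clock: 5.0
tool_pos: [0.6086, 0.1203, 0.0192]
ee_rot: [180.0, 0.0, 135.1]
wrist_force: [-2.0, -0.1, 5.8]
grip_width: 0.0314
gripper_force: 59.9
clock: 5.5
tool_pos: [0.6069, 0.12, 0.1183]
ee_rot: [-179.8, -0.1, 135.1]
wrist_force: [-0.2, -0.2, -0.3]
grip_width: 0.0317
gripper_force: 59.6
```

```bash
python3 -m handwheel '{"linear":[[-0.2,-0.7,0.2],[-0.5,-1.6,0.4],[-0.7,-2.5,0.6],[-0.9,-3.4,0.6],[-1.2,-4.3,0.6]],"twist":[[0,0,-0.9],[0,0,-1.9],[0,0,-2.8],[0,0,-3.8],[0,0,-4.7]],"claw":[0.2,0.2,0.2,0.2,0.2]}';python3 -m handwheel '{"linear":[[-0.2,-0.9,0],[-0.5,-1.8,0],[-0.7,-2.7,0],[-1.0,-3.6,0],[-1.2,-4.4,0]],"twist":[[0,0,-0.9],[0,0,-1.9],[0,0,-2.8],[0,0,-3.8],[0,0,-4.7]],"claw":[0.2,0.2,0.2,0.2,0.2]}';python3 -m handwheel '{"linear":[[-0.1,-0.6,0],[-0.1,-0.7,0],[-0.1,-0.7,0],[-0.1,-0.7,0],[-0.1,-0.7,0]],"twist":[[0,0,0],[0,0,0],[0,0,0],[0,0,0],[0,0,0]],"claw":[0.2,0.2,0.2,0.2,0.2]}'
python3 - <<'E'
from h import *
s,im=shot("nestA");print(s["tool_pos"],s["ee_rot"],wpix([.5124,-.3046,.036],s))
print(at("top",439.4,224,.036),at("top",438,206,.036))
E
```

```text
clock: 6.0
tool_pos: [0.548, -0.0963, 0.1493]
ee_rot: [179.9, -0.0, 97.2]
wrist_force: [0.4, -0.2, 0.1]
grip_width: 0.0316
gripper_force: 59.6
clock: 6.5
tool_pos: [0.4868, -0.317, 0.1491]
ee_rot: [180.0, -0.0, 59.5]
wrist_force: [-0.2, 0.1, -0.3]
grip_width: 0.0314
gripper_force: 59.6
clock: 7.0
tool_pos: [0.484, -0.348, 0.1486]
ee_rot: [-180.0, -0.0, 60.0]
wrist_force: [0.6, -0.5, -1.0]
grip_width: 0.0315
gripper_force: 59.6
[0.48404240196390896, -0.34802955889811515, 0.14861044018419292] [-179.97069096973274, -0.048233092105168796, 60.0265162237118] [281.74702538 142.4335735 ]
[ 0.51234947 -0.30931484  0.036     ] [ 0.54680491 -0.30888115  0.036     ]
```

View pics/nestA.png

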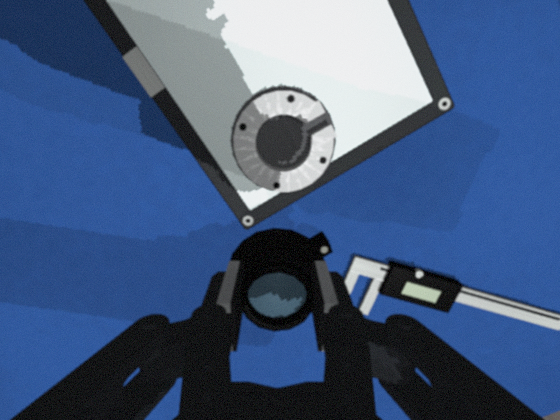

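The nest is at about (285,140) with its keyway towards the upper right near (318,123). The held cell is at (278,285) with its lug dot at (324,248).

```bash
cat > n1.py <<'E'
from h import *
s,im=load("nestA")
c=[.512,-.307]
a=rect(im,s,c,.036,.1,500)
tp=s["tool_pos"];b=rect(im,s,tp[:2],tp[2]-.0021,.08,280)
o=np.zeros((500,790,3),np.uint8);o[:,:500]=a;o[:280,510:]=b
cv2.circle(o,(650,140),int(.025*3500),(0,255,0),1);cv2.line(o,(650,140),(650,0),(0,255,255),1)
for i in range(50,500,50): o[::4,i]=(0,0,255);o[i,:500:4]=(0,0,255)
cv2.imwrite("pics/nestR.png",o)
E
python3 n1.py
```

```text
(no output)
```

View pics/nestR.png

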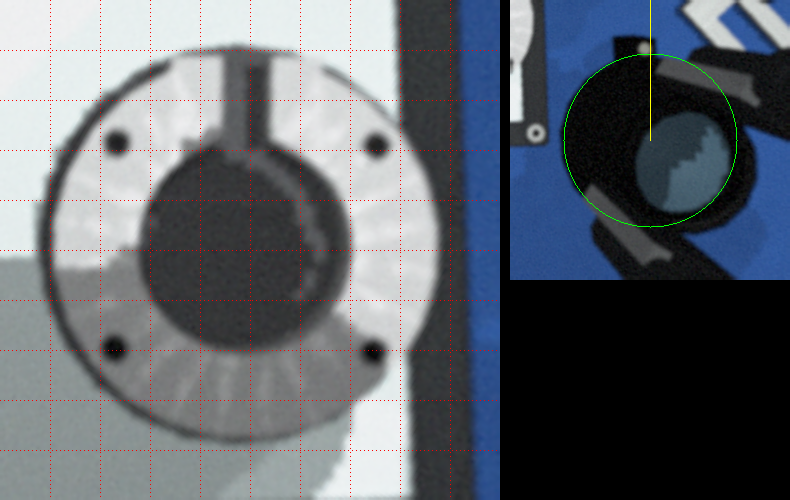

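```bash
cat > n2.py <<'E'
from h import *
s,im=load("nestA");tp=np.array(s["tool_pos"]);z0=tp[2]-.0151
b=im.astype(int);m=(im[...,0]<100).astype(np.uint8)
print(im[215,280],im[240,280],im[340,280])
x0,y0,w,h=215,205,130,140;roi=np.zeros_like(m);roi[205:258,222:342]=1;roi[318:345,258:298]=1
sub=lambda q:cv2.resize(q[y0:y0+h,x0:x0+w],None,fx=4,fy=4,interpolation=0)
M,Ro_=sub(m),sub(roi)
def c(p):
    S=sil("cell",[tp[0]+p[0],tp[1]+p[1],p[2]],z0+(p[3] if len(p)>3 else 0),s,(h,w),(x0,y0));return ((S^M)&Ro_).sum()/16
for th in (100,80,60):
    M=sub((im[...,0]<th).astype(np.uint8))
    r=minimize(c,[0,0,.06],method="Nelder-Mead",options=dict(initial_simplex=[[0,0,.06],[.003,0,.06],[0,.003,.06],[0,0,.2]],xatol=1e-4,fatol=.1))
    p=r.x;yw=np.radians(60);print(th,p[:2].round(4),np.degrees(p[2]),r.fun,"tool x,y",(p[0]*np.cos(yw)+p[1]*np.sin(yw)).round(4),(p[0]*np.sin(yw)-p[1]*np.cos(yw)).round(4))
E
python3 n2.py
```

```text
[136  78  44] [8 7 4] [150  85  45]
100 [-0.0005 -0.0002] 4.540209965716813 808.25 tool x,y -0.0004 -0.0003
80 [-0.0007 -0.0003] 4.7781048053748565 799.0 tool x,y -0.0006 -0.0005
60 [-0.0008 -0.0006] 4.609250687134629 646.25 tool x,y -0.0009 -0.0004
```

```bash
python3 -m handwheel '{"linear":[[0.3,0.4,-0.2],[0.58,0.84,-0.5],[0.58,0.84,-1.0],[0.58,0.84,-1.5],[0.58,0.84,-1.75]],"twist":[[0,0,-0.5],[0,0,-0.55],[0,0,-0.55],[0,0,-0.55],[0,0,-0.55]],"claw":[0.2,0.2,0.2,0.2,0.2]}';python3 -m handwheel '{"linear":[[0,0,0],[0,0,0],[0,0,0],[0,0,0],[0,0,0]],"twist":[[0,0,0],[0,0,0],[0,0,0],[0,0,0],[0,0,0]],"claw":[0.2,0.2,0.2,0.2,0.2]}'
python3 - <<'E'
from h import *
s,im=shot("nestB")
t=bot.capture("top");d=bot.capture("side");cv2.imwrite("pics/t2.png",t);cv2.imwrite("pics/sd2.png",d)
a=cv2.resize(im[60:360,130:430],(400,400));
o=np.zeros((600,800,3),np.uint8);o[:400,:400]=a
u,v=map(int,pix("top",np.array([.512,-.307,.04])));o[:300,400:]=cv2.resize(t[v-30:v+30,u-40:u+40],(400,300),interpolation=2)
u,v=map(int,pix("side",np.array([.512,-.307,.04])));print(u,v)
v=min(max(v,30),390);u=min(max(u,40),520);o[300:,400:]=cv2.resize(d[v-30:v+30,u-40:u+40],(400,300),interpolation=2)
cv2.imwrite("pics/nestC.png",o)
E
```

```text
clock: 7.55
tool_pos: [0.5119, -0.3059, 0.0594]
ee_rot: [-179.9, 0.0, 55.6]
wrist_force: [0.6, -0.4, -0.5]
grip_width: 0.0318
gripper_force: 59.6
clock: 8.05
tool_pos: [0.5127, -0.308, 0.062]
ee_rot: [179.9, -0.0, 55.5]
wrist_force: [0.3, 0.2, -0.4]
grip_width: 0.0314
gripper_force: 59.6
304 164
```

View pics/nestC.png

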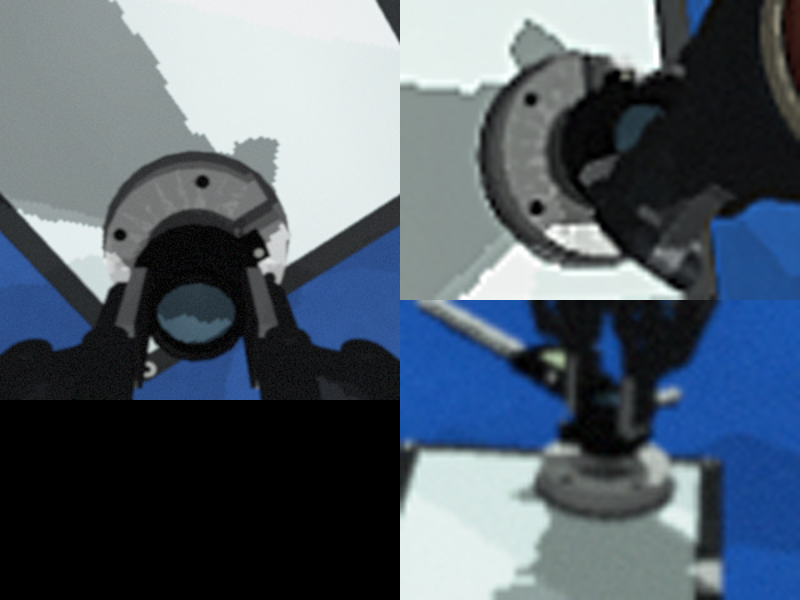

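The wrist crop shows the cell above the nest, with the lug at crop (255,250) in line with the keyway at (255,222). The top and side crops agree. I'll refine the nest centre from the two visible screw holes at (282.3,196.5) and (220,236.3).

```bash
python3 - <<'E'
from h import *
s,im=load("nestB");g=cv2.GaussianBlur(im.max(2),(3,3),0)
for (u,v),off in (((282,196),(.0210,.0256)),((220,236),(-.0204,.0262))):
    w=g[v-6:v+7,u-6:u+7].astype(float);q=np.clip(np.percentile(w,60)-20-w,0,None);yy,xx=np.mgrid[-6:7,-6:7]
    uu,vv=u+(q*xx).sum()/q.sum(),v+(q*yy).sum()/q.sum();p=at("wrist",uu,vv,.036,s);print(uu,vv,p[:2]-off)
print(s["tool_pos"],bot.get_state()["tool_pos"])
E
sed -i 's/"nestA"/"nestB"/; s/np.radians(60)/np.radians(55.5)/' n2.py; sed -i 's/^x0,y0.*/x0,y0,w,h=215,205,130,140;roi=np.zeros_like(m);roi[222:250,235:340]=1;roi[322:345,258:298]=1/' n2.py; python3 n2.py
```

```text
281.3241560144215 195.87151753523435 [ 0.51267754 -0.30582118]
219.53427075724372 235.70751156561968 [ 0.51294443 -0.30602642]
[0.512688706163205, -0.30797178911352474, 0.062021159512802806] [ 0.51240875 -0.30782235  0.06155613]
[129 128 126] [15 12 18] [141  76  42]
100 [0.0056 0.004 ] 13.147952061370955 456.4375 tool x,y 0.0065 0.0024
80 [0.0007 0.0027] 8.43522206811947 446.5625 tool x,y 0.0027 -0.001
60 [0.0007 0.0026] 8.800160289438828 454.5 tool x,y 0.0025 -0.0008
```

```bash
python3 -m handwheel '{"linear":[[0.015,0.04,0],[0.015,0.04,-0.05],[0.015,0.04,-0.1],[0.015,0.04,-0.15],[0.015,0.04,-0.2]],"twist":[[0,0,0],[0,0,0],[0,0,0],[0,0,0],[0,0,0]],"claw":[0.2,0.2,0.2,0.2,0.2]}';python3 -m handwheel '{"linear":[[0,0,-0.03],[0,0,-0.06],[0,0,-0.09],[0,0,-0.1],[0,0,-0.1]],"twist":[[0,0,0],[0,0,0],[0,0,0],[0,0,0],[0,0,0]],"claw":[0.2,0.2,0.2,0.2,0.2]}'
```

```text
clock: 8.7
tool_pos: [0.5129, -0.3057, 0.0509]
ee_rot: [-180.0, 0.0, 55.5]
wrist_force: [0.5, 0.3, -0.6]
grip_width: 0.0319
gripper_force: 59.6
clock: 9.2
tool_pos: [0.513, -0.3058, 0.0462]
ee_rot: [-180.0, 0.0, 55.5]
wrist_force: [0.4, -0.1, -0.5]
grip_width: 0.0319
gripper_force: 59.6
```

```bash
python3 -m handwheel '{"linear":[[0,0,-0.02],[0,0,-0.04],[0,0,-0.06],[0,0,-0.08],[0,0,-0.08]],"twist":[[0,0,0],[0,0,0],[0,0,0],[0,0,0],[0,0,0]],"claw":[0.2,0.2,0.2,0.2,0.2]}'
```

```text
clock: 9.7
tool_pos: [0.513, -0.3058, 0.0423]
ee_rot: [-180.0, -0.0, 55.5]
wrist_force: [-0.6, 0.4, -0.7]
grip_width: 0.0318
gripper_force: 59.7
```

```bash
python3 -m handwheel '{"linear":[[0,0,-0.01],[0,0,-0.02],[0,0,-0.03],[0,0,-0.04],[0,0,-0.04]],"twist":[[0,0,0],[0,0,0],[0,0,0],[0,0,0],[0,0,0]],"claw":[0.2,0.2,0.2,0.2,0.2]}'
```

```text
clock: 10.2
tool_pos: [0.5131, -0.3058, 0.0421]
ee_rot: [-180.0, -0.1, 55.5]
wrist_force: [-7.3, 5.8, 21.4]
grip_width: 0.0317
gripper_force: 62.2
```

```bash
python3 -m handwheel '{"linear":[[0,0,0.02],[0,0,0.02],[0,0,0.02],[0,0,0.5],[0,0,1.4]],"twist":[[0,0,0],[0,0,0],[0,0,0],[0,0,0],[0,0,0]],"claw":[0.5,0.6,0.6,0.6,0.7]}';python3 -m handwheel '{"linear":[[0.2,0.9,0.6],[0.4,1.8,1.0],[0.6,2.7,1.0],[0.8,3.6,1.0],[1,4.5,1.0]],"twist":[[0,0,1],[0,0,2],[0,0,3],[0,0,4],[0,0,5]],"claw":[0.9,0.9,0.9,0.9,0.9]}'; python3 -m handwheel '{"linear":[[0.2,0.9,0],[0.4,1.8,0],[0.6,2.8,0],[0.8,3.8,0],[0.9,4.8,-0.2]],"twist":[[0,0,1],[0,0,2],[0,0,3],[0,0,4],[0,0,4.95]],"claw":[0.9,0.9,0.9,0.9,0.9]}'; python3 -m handwheel '{"linear":[[0,0.8,-0.2],[0,1,-0.4],[0,1,-0.8],[0,1,-1],[0,1,-1]],"twist":[[0,0,0],[0,0,0],[0,0,0],[0,0,0],[0,0,0]],"claw":[0.9,0.9,0.9,0.9,0.9]}'
```

```text
clock: 10.7
tool_pos: [0.5112, -0.3045, 0.1081]
ee_rot: [-179.7, 0.1, 55.5]
wrist_force: [1.3, 0.8, -0.5]
grip_width: 0.0599
gripper_force: 0.0
clock: 11.2
tool_pos: [0.5633, -0.0786, 0.1606]
ee_rot: [180.0, -0.0, 95.8]
wrist_force: [1.5, 0.1, 0.1]
grip_width: 0.0768
gripper_force: 0.0
clock: 11.7
tool_pos: [0.6088, 0.1584, 0.1517]
ee_rot: [179.9, 0.1, 135.4]
wrist_force: [-0.1, -0.4, 0.7]
grip_width: 0.0767
gripper_force: 0.0
clock: 12.2
tool_pos: [0.6067, 0.2048, 0.099]
ee_rot: [-179.8, -0.0, 135.0]
wrist_force: [0.1, 0.4, 0.0]
grip_width: 0.0769
gripper_force: 0.0
```

```bash
python3 -m handwheel '{"linear":[[0,0,0],[0,0,0],[0,0,0],[0,0,0],[0,0,0]],"twist":[[0,0,0],[0,0,0],[0,0,0],[0,0,0],[0,0,0]],"claw":[0.9,0.9,0.9,0.9,0.9]}'
cat > r1.py <<'E'
from h import *
import sys
tag,x,y,R,H,th=sys.argv[1],*map(float,sys.argv[2:7])
s,im=load(tag) if len(sys.argv)>7 else shot(tag)
print(s["tool_pos"],s["ee_rot"][2])
g=im.max(2)
m=(g<th).astype(np.uint8)
u,v=wpix([x,y,H/2+.004],s);rad=int(R*1.25*332/(s["tool_pos"][2]+.12))+4
m2=np.zeros_like(m);cv2.circle(m2,(int(u),int(v)),rad,1,-1);m&=m2
cn,_=cv2.findContours(m,cv2.RETR_EXTERNAL,cv2.CHAIN_APPROX_NONE);cn=max(cn,key=cv2.contourArea);m[:]=0;cv2.drawContours(m,[cn],-1,1,-1)
print((u,v),fit((R,H),[x,y],.004,s,m,win=rad+10))
E
python3 r1.py spA .608 .2115 .028 .009 90
```

```text
clock: 12.7
tool_pos: [0.6079, 0.2062, 0.1012]
ee_rot: [180.0, 0.0, 135.1]
wrist_force: [-1.3, -0.6, 0.7]
grip_width: 0.0771
gripper_force: 0.0
[0.6078593496159674, 0.20616755460100242, 0.10124720239352802] 135.0816848331758
(np.float64(279.9525122685094), np.float64(209.73866716865277)) (array([0.6086, 0.2125]), np.float64(0.077))
```

```bash
python3 -m handwheel '{"linear":[[0.01,0.13,-0.4],[0.01,0.13,-0.9],[0.01,0.13,-1.4],[0.01,0.13,-1.7],[0.01,0.13,-1.85]],"twist":[[0,0,0],[0,0,0],[0,0,0],[0,0,0],[0,0,0]],"claw":[0.9,0.9,0.9,0.9,0.9]}';python3 -m handwheel '{"linear":[[0,0,-0.03],[0,0,-0.06],[0,0,-0.09],[0,0,-0.1],[0,0,-0.1]],"twist":[[0,0,0],[0,0,0],[0,0,0],[0,0,0],[0,0,0]],"claw":[0.9,0.85,0.8,0.75,0.75]}'
```

```text
clock: 13.25
tool_pos: [0.6075, 0.2123, 0.0069]
ee_rot: [-179.9, -0.0, 135.1]
wrist_force: [0.3, 0.5, -0.0]
grip_width: 0.0768
gripper_force: 0.0
clock: 13.75
tool_pos: [0.6085, 0.2128, 0.0039]
ee_rot: [180.0, 0.0, 135.1]
wrist_force: [0.4, -0.8, 0.3]
grip_width: 0.0644
gripper_force: 0.0
```

```bash
python3 -m handwheel '{"linear":[[0,0,-0.02],[0,0,-0.03],[0,0,-0.03],[0,0,-0.03],[0,0,-0.03]],"twist":[[0,0,0],[0,0,0],[0,0,0],[0,0,0],[0,0,0]],"claw":[0.75,0.6,0.5,0.5,0.5]}';python3 -m handwheel '{"linear":[[0,0,0],[0,0,0.05],[0,0,0.4],[0,0,1.0],[0,0,1.8]],"twist":[[0,0,0],[0,0,0],[0,0,0],[0,0,0],[0,0,0]],"claw":[0.5,0.5,0.5,0.5,0.5]}'
```

```text
clock: 14.25
tool_pos: [0.6084, 0.2128, 0.0031]
ee_rot: [180.0, -0.0, 135.1]
wrist_force: [-4.0, -1.5, 11.4]
grip_width: 0.0528
gripper_force: 60.4
clock: 14.75
tool_pos: [0.6072, 0.2122, 0.0923]
ee_rot: [-179.8, -0.0, 135.1]
wrist_force: [0.4, 0.1, -0.2]
grip_width: 0.0526
gripper_force: 62.8
```

```bash
python3 -m handwheel '{"linear":[[-0.1,-0.7,0.5],[-0.3,-1.5,1.0],[-0.5,-2.4,1.0],[-0.7,-3.3,1.0],[-0.9,-4.2,1.0]],"twist":[[0,0,-0.6],[0,0,-1.2],[0,0,-1.8],[0,0,-2.4],[0,0,-3]],"claw":[0.5,0.5,0.5,0.5,0.5]}'; python3 -m handwheel '{"linear":[[-0.2,-0.9,0],[-0.4,-1.8,0],[-0.6,-2.7,0],[-0.7,-3.6,0],[-0.8,-4.5,0]],"twist":[[0,0,-0.6],[0,0,-1.2],[0,0,-1.8],[0,0,-2.4],[0,0,-2.6]],"claw":[0.5,0.5,0.5,0.5,0.5]}'; python3 -m handwheel '{"linear":[[-0.1,-0.8,0],[-0.2,-1.6,-0.2],[-0.2,-1.65,-0.5],[-0.2,-1.65,-0.6],[-0.2,-1.65,-0.6]],"twist":[[0,0,0],[0,0,0],[0,0,0],[0,0,0],[0,0,0]],"claw":[0.5,0.5,0.5,0.5,0.5]}'; python3 -m handwheel '{"linear":[[0,0,0],[0,0,0],[0,0,0],[0,0,0],[0,0,0]],"twist":[[0,0,0],[0,0,0],[0,0,0],[0,0,0],[0,0,0]],"claw":[0.5,0.5,0.5,0.5,0.5]}'
```

```text
clock: 15.25
tool_pos: [0.5629, 0.001, 0.1433]
ee_rot: [179.9, -0.0, 110.9]
wrist_force: [0.3, 0.9, 0.7]
grip_width: 0.053
gripper_force: 62.8
clock: 15.75
tool_pos: [0.5229, -0.224, 0.1433]
ee_rot: [179.9, -0.0, 90.1]
wrist_force: [0.4, -0.8, -0.3]
grip_width: 0.0529
gripper_force: 62.8
clock: 16.25
tool_pos: [0.5133, -0.3033, 0.1114]
ee_rot: [-179.9, -0.1, 90.4]
wrist_force: [0.5, 1.2, -0.4]
grip_width: 0.0526
gripper_force: 62.8
clock: 16.75
tool_pos: [0.5134, -0.3047, 0.1121]
ee_rot: [180.0, -0.0, 90.3]
wrist_force: [0.1, 1.0, -0.7]
grip_width: 0.0527
gripper_force: 62.8
```

```bash
python3 -m handwheel '{"linear":[[-0.01,-0.02,-0.3],[-0.01,-0.02,-0.6],[-0.01,-0.02,-0.9],[-0.01,-0.02,-0.9],[-0.01,-0.02,-0.9]],"twist":[[0,0,0],[0,0,0],[0,0,0],[0,0,0],[0,0,0]],"claw":[0.5,0.5,0.5,0.5,0.5]}'; python3 -m handwheel '{"linear":[[0,0,0],[0,0,0],[0,0,0],[0,0,0],[0,0,0]],"twist":[[0,0,0],[0,0,0],[0,0,0],[0,0,0],[0,0,0]],"claw":[0.5,0.5,0.5,0.5,0.5]}'
python3 - <<'E'
from h import *
s,im=shot("spB");tp=s["tool_pos"]
t=bot.capture("top")
o=np.zeros((450,800,3),np.uint8)
a=im[170:370,165:390].copy();cv2.imwrite("pics/spBc.png",a)
o[:400,:450]=cv2.resize(a,(450,400),interpolation=2)
sh=lambda p:tuple(((np.array(p)-[165,170])*2).astype(int))
for z,r,col in((tp[2]+.010,.028,(0,255,0)),(tp[2]+.010,.0195,(0,255,255)),(.060,.017,(0,0,255))):
    c=[.5132,-.3057] if r==.017 else tp
    pts=[sh(p) for p in wpix(np.array(circ(c[0],c[1],z,r)),s)][::3]
    for p in pts: cv2.circle(o,p,1,col,-1)
u,v=map(int,pix("top",np.array([.512,-.307,.06])));o[:260,455:]=cv2.resize(t[v-30:v+30,u-40:u+40],(345,260),interpolation=2)
cv2.imwrite("pics/spC.png",o);print(tp)
E
```

```text
clock: 17.25
tool_pos: [0.5122, -0.3059, 0.0661]
ee_rot: [-179.9, -0.0, 90.3]
wrist_force: [0.6, -0.2, 0.0]
grip_width: 0.0524
gripper_force: 62.8
clock: 17.75
tool_pos: [0.5128, -0.3058, 0.0671]
ee_rot: [180.0, 0.0, 90.3]
wrist_force: [0.0, -0.7, -0.2]
grip_width: 0.0528
gripper_force: 62.8
[0.5128352288273201, -0.3058358800424819, 0.06706683470109695]
```

View pics/spC.png

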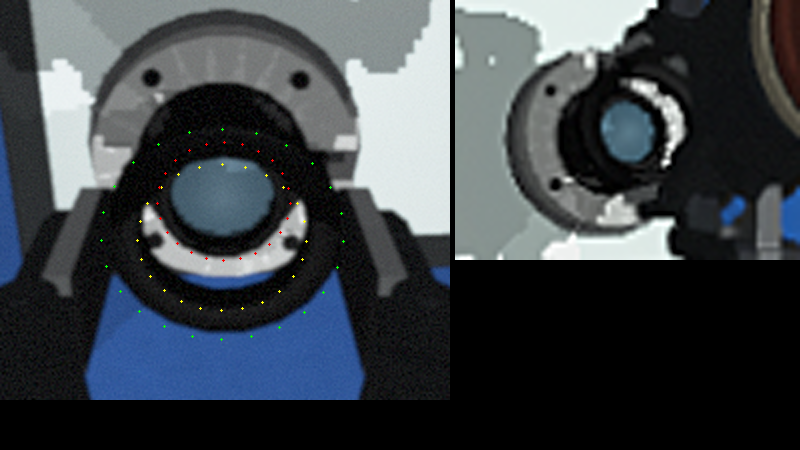

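The wrist crop shows the lens at (222,195) inside the spacer's bore and a bright crescent with two screw holes beneath. The dark neck rim looks thinner at the bottom than predicted, so I'll check before lowering.

```bash
python3 - <<'E'
from h import *
s,im=load("spB")
a=cv2.resize(im[225:345,215:340],None,fx=5,fy=5,interpolation=2)
a=(255*(a/255.)**.45).astype(np.uint8)
t=bot.capture("side");u,v=map(int,pix("side",np.array([.512,-.307,.05])))
o=np.zeros((600,800,3),np.uint8);o[:,:625]=a[:600];b=cv2.resize(t[v-25:v+25,u-17:u+18],None,fx=5,fy=5,interpolation=2);o[:250,625:]=b
cv2.imwrite("pics/spD.png",o)
E
```

```text
(no output)
```

View pics/spD.png

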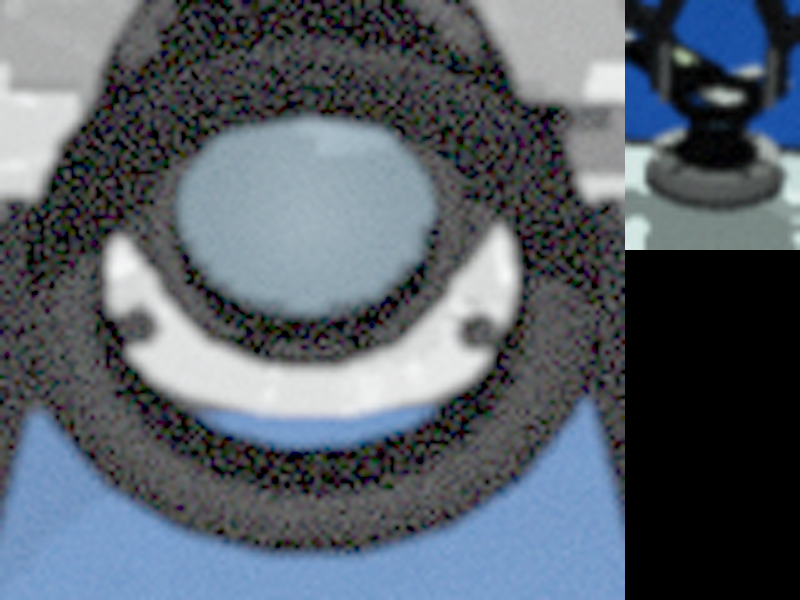

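On the enlarged view the neck top and the ring are concentric to within about 1 mm, so I lower.

```bash
python3 -m handwheel '{"linear":[[0,0,-0.08],[0,0,-0.16],[0,0,-0.24],[0,0,-0.3],[0,0,-0.36]],"twist":[[0,0,0],[0,0,0],[0,0,0],[0,0,0],[0,0,0]],"claw":[0.5,0.5,0.5,0.5,0.5]}'; python3 -m handwheel '{"linear":[[0,0,-0.04],[0,0,-0.08],[0,0,-0.12],[0,0,-0.15],[0,0,-0.17]],"twist":[[0,0,0],[0,0,0],[0,0,0],[0,0,0],[0,0,0]],"claw":[0.5,0.5,0.5,0.5,0.5]}'
```

```text
clock: 18.4
tool_pos: [0.5126, -0.3058, 0.0485]
ee_rot: [-180.0, -0.0, 90.3]
wrist_force: [-0.5, 0.5, -0.8]
grip_width: 0.0528
gripper_force: 62.8
clock: 18.9
tool_pos: [0.5127, -0.3059, 0.0403]
ee_rot: [-180.0, -0.0, 90.3]
wrist_force: [0.3, -0.5, 0.2]
grip_width: 0.0529
gripper_force: 62.8
```

```bash
python3 -m handwheel '{"linear":[[0,0,-0.01],[0,0,-0.02],[0,0,-0.03],[0,0,-0.04],[0,0,-0.04]],"twist":[[0,0,0],[0,0,0],[0,0,0],[0,0,0],[0,0,0]],"claw":[0.5,0.5,0.5,0.5,0.5]}'
```

```text
clock: 19.4
tool_pos: [0.5128, -0.3059, 0.0392]
ee_rot: [180.0, -0.0, 90.3]
wrist_force: [-3.0, 2.5, 10.2]
grip_width: 0.0528
gripper_force: 63.8
```

```bash
python3 -m handwheel '{"linear":[[0,0,0],[0,0,0],[0,0,0.1],[0,0,0.6],[0,0,1.4]],"twist":[[0,0,0],[0,0,0],[0,0,0],[0,0,0],[0,0,0]],"claw":[0.7,0.85,0.9,0.9,0.9]}';python3 -m handwheel '{"linear":[[0,0,0.8],[0,0.6,1.2],[0,1.4,1.4],[0,2.2,1.4],[0,2.6,1.4]],"twist":[[0,0,0],[0,0,0],[0,0,0],[0,0,0],[0,0,0]],"claw":[0.9,0.9,0.9,0.9,0.9]}';python3 -m handwheel '{"linear":[[0,0,0],[0,0,0],[0,0,0],[0,0,0],[0,0,0]],"twist":[[0,0,0],[0,0,0],[0,0,0],[0,0,0],[0,0,0]],"claw":[0.9,0.9,0.9,0.9,0.9]}'
python3 - <<'E'
from h import *
s,im=shot("chA");t=bot.capture("top");d=bot.capture("side");print(s["tool_pos"])
u,v=map(int,pix("top",np.array([.512,-.307,.05])));p,q=map(int,pix("side",np.array([.512,-.307,.05])))
o=np.zeros((540,800,3),np.uint8);o[:420,:]=cv2.resize(im,(800,600))[:420];o[300:540,:320]=cv2.resize(t[v-30:v+30,u-40:u+40],(320,240),interpolation=2);o[300:540,480:]=cv2.resize(d[q-30:q+30,p-40:p+40],(320,240),interpolation=2)
cv2.imwrite("pics/chC.png",o)
E
```

```text
clock: 19.9
tool_pos: [0.5113, -0.305, 0.1073]
ee_rot: [-179.8, -0.1, 90.3]
wrist_force: [0.9, 0.3, 0.4]
grip_width: 0.0769
gripper_force: 0.0
clock: 20.4
tool_pos: [0.5132, -0.1722, 0.179]
ee_rot: [179.9, -0.1, 90.5]
wrist_force: [0.3, -0.6, 0.2]
grip_width: 0.0768
gripper_force: 0.0
clock: 20.9
tool_pos: [0.5125, -0.1769, 0.1783]
ee_rot: [-180.0, 0.0, 90.2]
wrist_force: [-0.1, -0.3, -0.2]
grip_width: 0.077
gripper_force: 0.0
[0.5124846058825269, -0.17692520535063472, 0.17829908937585823]
```

View pics/chC.png

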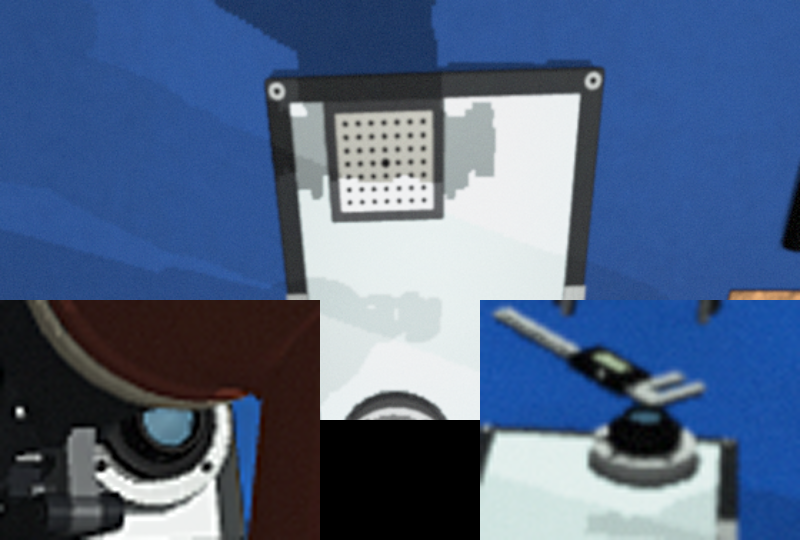

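The chart's centre dot is at wrist pixel (269.5,113.4), and the side crop shows the spacer lying flat round the neck. Next I go over the master.

```bash
python3 -m handwheel '{"linear":[[0,0.8,0],[0,1.7,0],[0,2.6,0],[0,3.5,0],[0,4.4,-0.1]],"twist":[[0,0,0.9],[0,0,1.8],[0,0,2.7],[0,0,3.6],[0,0,4.6]],"claw":[0.95,0.95,0.95,0.95,0.95]}';python3 -m handwheel '{"linear":[[0,0.8,-0.4],[0,1.5,-0.8],[0,1.5,-1.2],[0,1.5,-1.4],[0,1.5,-1.4]],"twist":[[0,0,0.9],[0,0,1],[0,0,1],[0,0,1],[0,0,1]],"claw":[0.95,0.95,0.95,0.95,0.95]}';python3 -m handwheel '{"linear":[[0,0,0],[0,0,0],[0,0,0],[0,0,0],[0,0,0]],"twist":[[0,0,0],[0,0,0],[0,0,0],[0,0,0],[0,0,0]],"claw":[0.95,0.95,0.95,0.95,0.95]}'
python3 - <<'E'
from h import *
s,_=load("chA");print("chart",at("wrist",269.5,113.4,.028,s))
for u,v in((277,91),(593,80)): print("corner",at("wrist",u*.7,v*.7,.02,s))
s,im=shot("msA");print(s["tool_pos"],s["ee_rot"])
u,v=wpix([.514,.12,.02],s);print(u,v)
E
```

```text
clock: 21.55
tool_pos: [0.5129, 0.0458, 0.1741]
ee_rot: [179.9, 0.0, 127.4]
wrist_force: [1.3, -0.1, 0.7]
grip_width: 0.081
gripper_force: 0.0
clock: 22.05
tool_pos: [0.512, 0.118, 0.1022]
ee_rot: [-179.8, -0.0, 135.0]
wrist_force: [-0.4, -0.7, -0.9]
grip_width: 0.0812
gripper_force: 0.0
clock: 22.55
tool_pos: [0.5129, 0.1191, 0.1037]
ee_rot: [180.0, 0.0, 135.1]
wrist_force: [0.6, 0.4, 0.4]
grip_width: 0.0811
gripper_force: 0.0
chart [ 0.50741863 -0.10628236  0.028     ]
corner [ 0.44408621 -0.0667027   0.02      ]
corner [ 0.62859419 -0.05999411  0.02      ]
[0.5129081161725323, 0.11909041780601552, 0.10373286007253502] [179.9672280043832, 0.007357129793036219, 135.0731074394408]
276.66404844490626 218.6482510820119
```

View pics/msA.png

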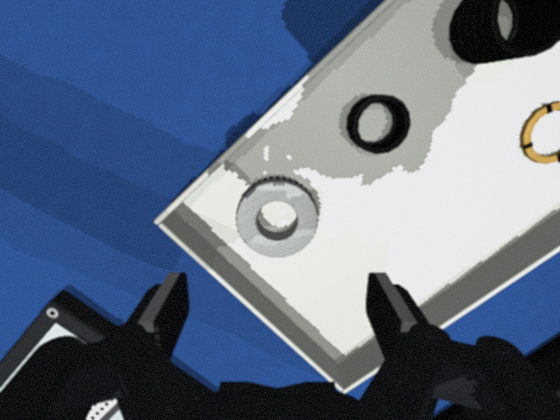

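The master's top face is centred at about (277.5,219.5), between the fingers.

```bash
python3 - <<'E'
from h import *
s,_=load("msA");p=at("wrist",277.5,219.5,.022,s);print(p,[wpix([p[0]+dx,p[1]+dy,.022],s).round(1) for dx,dy in((.0212,.0212),(-.0212,-.0212),(.0212,-.0212),(-.0212,.0212))])
n=np.array([.5128,-.306]);c=np.array([.5074,-.1063]);m=(n+c)/2;ey=(c-n)/np.linalg.norm(c-n);ex=np.array([ey[1],-ey[0]]);print(np.linalg.norm(c-n),m,"barrel",m+.074*ex,np.degrees(np.arctan2(ex[1],ex[0])),bot.get_state()["tool_pos"])
E
```

```text
[0.51436757 0.12048803 0.022     ] [array([318.9, 219.5]), array([236. , 219.4]), array([277.4, 256.8]), array([277.6, 179. ])]
0.19977299617315647 [ 0.5101  -0.20615] barrel [ 0.58407296 -0.20414973] 1.5489325631234732 [0.51283698 0.11913719 0.10362008]
```

```bash
python3 -m handwheel '{"linear":[[0.03,0.03,-0.5],[0.03,0.03,-1.0],[0.03,0.03,-1.5],[0.03,0.03,-1.8],[0.03,0.03,-1.95]],"twist":[[0,0,0],[0,0,0],[0,0,0],[0,0,0],[0,0,0]],"claw":[0.95,0.95,0.95,0.95,0.95]}';python3 -m handwheel '{"linear":[[0,0,0],[0,0,0],[0,0,0],[0,0,0],[0,0,0]],"twist":[[0,0,0],[0,0,0],[0,0,0],[0,0,0],[0,0,0]],"claw":[0.9,0.8,0.75,0.6,0.5]}';python3 -m handwheel '{"linear":[[0,0,0],[0,0,0],[0,0,0],[0,0,0],[0,0,0]],"twist":[[0,0,0],[0,0,0],[0,0,0],[0,0,0],[0,0,0]],"claw":[0.5,0.5,0.5,0.5,0.5]}'
```

```text
clock: 23.1
tool_pos: [0.5134, 0.1204, 0.0045]
ee_rot: [-179.9, -0.0, 135.1]
wrist_force: [0.1, 0.3, -0.4]
grip_width: 0.0813
gripper_force: 0.0
clock: 23.6
tool_pos: [0.5145, 0.1205, 0.0075]
ee_rot: [180.0, -0.0, 135.1]
wrist_force: [-7.4, -3.4, 15.5]
grip_width: 0.0572
gripper_force: 60.7
clock: 24.1
tool_pos: [0.5145, 0.1204, 0.0075]
ee_rot: [180.0, -0.0, 135.1]
wrist_force: [-5.9, -3.0, 16.2]
grip_width: 0.057
gripper_force: 60.7
```

```bash
python3 -m handwheel '{"linear":[[0,0,0.1],[0,0,0.5],[0,0,1.0],[0,-0.5,1.6],[0,-1.3,1.8]],"twist":[[0,0,0],[0,0,0],[0,0,0],[0,0,0],[0,0,0]],"claw":[0.5,0.5,0.5,0.5,0.5]}';python3 -m handwheel '{"linear":[[0,-0.8,0],[0,-1.7,0],[0,-2.6,0],[0,-3.5,0],[0,-4.4,0]],"twist":[[0,0,0],[0,0,0],[0,0,0],[0,0,0],[0,0,0]],"claw":[0.5,0.5,0.5,0.5,0.5]}';python3 -m handwheel '{"linear":[[-0.05,-0.6,0],[-0.09,-0.8,-0.2],[-0.09,-0.83,-0.5],[-0.09,-0.83,-0.8],[-0.09,-0.83,-1]],"twist":[[0,0,0],[0,0,0],[0,0,0],[0,0,0],[0,0,0]],"claw":[0.5,0.5,0.5,0.5,0.5]}';python3 -m handwheel '{"linear":[[0,0,0],[0,0,0],[0,0,0],[0,0,0],[0,0,0]],"twist":[[0,0,0],[0,0,0],[0,0,0],[0,0,0],[0,0,0]],"claw":[0.5,0.5,0.5,0.5,0.5]}'
```

```text
clock: 24.6
tool_pos: [0.5159, 0.0579, 0.099]
ee_rot: [179.7, 0.1, 135.4]
wrist_force: [0.1, -0.2, -3.0]
grip_width: 0.0567
gripper_force: 65.0
clock: 25.1
tool_pos: [0.5141, -0.1659, 0.0964]
ee_rot: [179.9, 0.0, 135.1]
wrist_force: [1.4, -0.1, -3.2]
grip_width: 0.0572
gripper_force: 65.0
clock: 25.6
tool_pos: [0.5092, -0.2036, 0.0437]
ee_rot: [-180.0, -0.1, 135.2]
wrist_force: [-0.1, 0.2, -3.4]
grip_width: 0.057
gripper_force: 65.0
clock: 26.1
tool_pos: [0.5101, -0.2059, 0.0464]
ee_rot: [180.0, 0.0, 135.1]
wrist_force: [0.5, -0.1, -3.3]
grip_width: 0.0569
gripper_force: 65.0
```

Held and in position. I lower it by 22 mm, then feel for contact.

```bash
python3 -m handwheel '{"linear":[[0,0,-0.1],[0,0,-0.2],[0,0,-0.3],[0,0,-0.36],[0,0,-0.4]],"twist":[[0,0,0],[0,0,0],[0,0,0],[0,0,0],[0,0,0]],"claw":[0.5,0.5,0.5,0.5,0.5]}';python3 -m handwheel '{"linear":[[0,0,-0.02],[0,0,-0.04],[0,0,-0.06],[0,0,-0.06],[0,0,-0.06]],"twist":[[0,0,0],[0,0,0],[0,0,0],[0,0,0],[0,0,0]],"claw":[0.5,0.5,0.5,0.5,0.5]}'
```

```text
clock: 26.6
tool_pos: [0.5095, -0.2058, 0.0253]
ee_rot: [-180.0, -0.0, 135.1]
wrist_force: [0.5, -0.0, -3.3]
grip_width: 0.0574
gripper_force: 65.0
clock: 27.1
tool_pos: [0.5098, -0.206, 0.0236]
ee_rot: [180.0, -0.0, 135.1]
wrist_force: [-3.9, 2.3, 6.6]
grip_width: 0.0568
gripper_force: 65.9
```

```bash
python3 -m handwheel '{"linear":[[0,0,0],[0,0,0],[0,0,0.1],[0,0,0.6],[0,0,1.4]],"twist":[[0,0,0],[0,0,0],[0,0,0],[0,0,0],[0,0,0]],"claw":[0.75,0.9,0.95,0.95,0.95]}';python3 -m handwheel '{"linear":[[0,0.3,0.8],[0,1.2,1.4],[0,2.1,1.5],[0,3.0,1.5],[0,3.9,1.5]],"twist":[[0,0,0],[0,0,0],[0,0,0],[0,0,0],[0,0,0]],"claw":[0.8,0.8,0.8,0.8,0.8]}';python3 -m handwheel '{"linear":[[0,0.9,0],[0,1.8,0],[0,2.7,0],[0,3.6,0],[0,4.5,-0.2]],"twist":[[0,0,0],[0,0,0],[0,0,0],[0,0,0],[0,0,0]],"claw":[0.8,0.8,0.8,0.8,0.8]}';python3 -m handwheel '{"linear":[[0.1,0.9,0],[0.1,1.7,-0.2],[0.1,1.75,-0.4],[0.1,1.75,-0.6],[0.1,1.75,-0.6]],"twist":[[0,0,0],[0,0,0],[0,0,0],[0,0,0],[0,0,0]],"claw":[0.8,0.8,0.8,0.8,0.8]}';python3 -m handwheel '{"linear":[[0,0,0],[0,0,0],[0,0,0],[0,0,0],[0,0,0]],"twist":[[0,0,0],[0,0,0],[0,0,0],[0,0,0],[0,0,0]],"claw":[0.8,0.8,0.8,0.8,0.8]}'
python3 r1.py baA .516 .302 .023 .046 80
```

```text
clock: 27.6
tool_pos: [0.5082, -0.2054, 0.0921]
ee_rot: [-179.8, -0.2, 135.1]
wrist_force: [1.7, 0.6, -0.1]
grip_width: 0.0816
gripper_force: 0.0
clock: 28.1
tool_pos: [0.5099, -0.0091, 0.169]
ee_rot: [179.9, 0.1, 135.1]
wrist_force: [1.5, -0.3, 0.0]
grip_width: 0.0685
gripper_force: 0.0
clock: 28.6
tool_pos: [0.5104, 0.2163, 0.1595]
ee_rot: [179.8, 0.0, 135.1]
wrist_force: [1.9, -0.2, 0.2]
grip_width: 0.0683
gripper_force: 0.0
clock: 29.1
tool_pos: [0.5143, 0.2998, 0.1264]
ee_rot: [-179.8, 0.0, 135.0]
wrist_force: [-0.3, -0.3, 0.1]
grip_width: 0.0684
gripper_force: 0.0
clock: 29.6
tool_pos: [0.5149, 0.3016, 0.1282]
ee_rot: [180.0, -0.0, 135.1]
wrist_force: [-0.9, 0.6, -0.5]
grip_width: 0.0681
gripper_force: 0.0
[0.5148521352392954, 0.3015762795385467, 0.12817075738642275] 135.07479410404065
(np.float64(276.2996987082392), np.float64(211.3463589791735)) (array([0.5188, 0.3065]), np.float64(0.09))
```

View pics/baA.png

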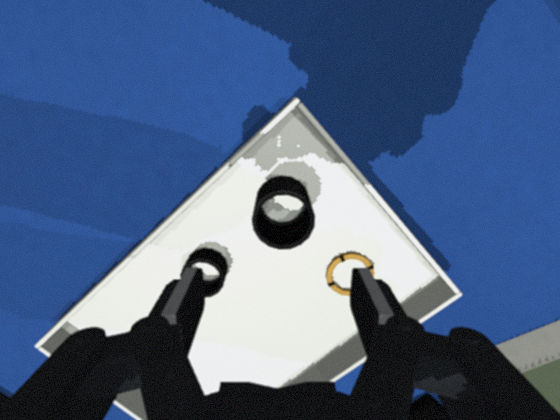

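The barrel's silhouette spans columns 252–314 and rows 175–249. The fit puts it at (0.5188, 0.3065), clear of the short barrel and the retainer.

```bash
python3 -m handwheel '{"linear":[[0.08,0.1,-0.3],[0.08,0.1,-0.8],[0.08,0.1,-1.4],[0.08,0.1,-1.9],[0.08,0.1,-2.2]],"twist":[[0,0,0],[0,0,0],[0,0,0],[0,0,0],[0,0,0]],"claw":[0.8,0.8,0.8,0.8,0.8]}';python3 -m handwheel '{"linear":[[0,0,0],[0,0,0],[0,0,0],[0,0,0],[0,0,0]],"twist":[[0,0,0],[0,0,0],[0,0,0],[0,0,0],[0,0,0]],"claw":[0.8,0.7,0.6,0.5,0.35]}';python3 -m handwheel '{"linear":[[0,0,0],[0,0,0],[0,0,0],[0,0,0],[0,0,0]],"twist":[[0,0,0],[0,0,0],[0,0,0],[0,0,0],[0,0,0]],"claw":[0.35,0.35,0.35,0.35,0.35]}'
```

```text
clock: 30.15
tool_pos: [0.5175, 0.3061, 0.0147]
ee_rot: [-179.8, -0.0, 135.1]
wrist_force: [-0.3, 0.3, 0.0]
grip_width: 0.0686
gripper_force: 0.0
clock: 30.65
tool_pos: [0.5197, 0.3072, 0.0196]
ee_rot: [179.9, 0.0, 135.1]
wrist_force: [-0.4, 0.3, 5.7]
grip_width: 0.0448
gripper_force: 61.0
clock: 31.15
tool_pos: [0.5197, 0.3072, 0.0196]
ee_rot: [179.9, 0.0, 135.1]
wrist_force: [-0.4, -0.7, 5.1]
grip_width: 0.0448
gripper_force: 61.0
```

```bash
python3 -m handwheel '{"linear":[[0,0,0.1],[0,0,0.6],[0,0,1.4],[0,-0.4,2.0],[0,-1.2,2.1]],"twist":[[0,0,0],[0,0,0],[0,0,0],[0,0,0],[0,0,0]],"claw":[0.35,0.35,0.35,0.35,0.35]}';python3 -m handwheel '{"linear":[[0.2,-0.8,0],[0.4,-1.7,0],[0.6,-2.6,0],[0.8,-3.5,0],[0.9,-4.4,0]],"twist":[[0,0,0],[0,0,0],[0,0,0],[0,0,0],[0,0,0]],"claw":[0.35,0.35,0.35,0.35,0.35]}';python3 -m handwheel '{"linear":[[0.2,-0.9,0],[0.3,-1.8,0],[0.38,-2.7,0],[0.38,-3.6,0],[0.38,-4.5,0]],"twist":[[0,0,0],[0,0,0],[0,0,0],[0,0,0],[0,0,0]],"claw":[0.35,0.35,0.35,0.35,0.35]}';python3 -m handwheel '{"linear":[[0,-0.1,-0.3],[0,-0.12,-0.6],[0,-0.12,-1],[0,-0.12,-1.2],[0,-0.12,-1.3]],"twist":[[0,0,0],[0,0,0],[0,0,0],[0,0,0],[0,0,0]],"claw":[0.35,0.35,0.35,0.35,0.35]}'
```

```text
clock: 31.65
tool_pos: [0.5203, 0.2504, 0.1277]
ee_rot: [179.5, 0.0, 135.4]
wrist_force: [1.2, -0.0, -1.1]
grip_width: 0.045
gripper_force: 61.3
clock: 32.15
tool_pos: [0.5644, 0.0248, 0.1239]
ee_rot: [179.9, 0.0, 135.1]
wrist_force: [1.1, 0.9, -0.9]
grip_width: 0.0451
gripper_force: 61.3
clock: 32.65
tool_pos: [0.5828, -0.2001, 0.1237]
ee_rot: [179.9, 0.0, 135.1]
wrist_force: [1.1, -0.7, -1.1]
grip_width: 0.0448
gripper_force: 61.3
clock: 33.15
tool_pos: [0.5824, -0.2024, 0.0565]
ee_rot: [-180.0, -0.1, 135.2]
wrist_force: [1.3, 0.5, -0.1]
grip_width: 0.0446
gripper_force: 61.3
```

```bash
python3 -m handwheel '{"linear":[[0.02,0,-0.08],[0.02,0,-0.16],[0.02,0,-0.24],[0.02,0,-0.32],[0.02,0,-0.36]],"twist":[[0,0,0],[0,0,0],[0,0,0],[0,0,0],[0,0,0]],"claw":[0.35,0.35,0.35,0.35,0.35]}';python3 -m handwheel '{"linear":[[0,0,-0.02],[0,0,-0.04],[0,0,-0.06],[0,0,-0.08],[0,0,-0.08]],"twist":[[0,0,0],[0,0,0],[0,0,0],[0,0,0],[0,0,0]],"claw":[0.35,0.35,0.35,0.35,0.35]}'
```

```text
clock: 33.65
tool_pos: [0.5837, -0.2043, 0.0396]
ee_rot: [-180.0, -0.0, 135.1]
wrist_force: [0.2, -0.7, -0.4]
grip_width: 0.0445
gripper_force: 61.3
clock: 34.15
tool_pos: [0.5837, -0.2044, 0.0358]
ee_rot: [-180.0, -0.0, 135.1]
wrist_force: [1.1, -0.3, -1.4]
grip_width: 0.0449
gripper_force: 61.3
```

```bash
python3 -m handwheel '{"linear":[[0,0,-0.01],[0,0,-0.02],[0,0,-0.02],[0,0,-0.02],[0,0,-0.02]],"twist":[[0,0,0],[0,0,0],[0,0,0],[0,0,0],[0,0,0]],"claw":[0.35,0.35,0.35,0.35,0.35]}';python3 -m handwheel '{"linear":[[0,0,0],[0,0,0],[0,0,0],[0,0,0],[0,0,0.2]],"twist":[[0,0,0],[0,0,0],[0,0,0],[0,0,0],[0,0,0]],"claw":[0.6,0.7,0.75,0.75,0.75]}';python3 -m handwheel '{"linear":[[0,0,0.4],[0,0,1],[0,0,1.8],[0,0.5,2.6],[0,1.4,3]],"twist":[[0,0,0],[0,0,0],[0,0,0],[0,0,0],[0,0,0]],"claw":[0.75,0.75,0.75,0.75,0.75]}';python3 -m handwheel '{"linear":[[0,0.9,0],[0,1.8,0],[0,2.7,0],[0,3.6,0],[0,4.5,0]],"twist":[[0,0,0],[0,0,0],[0,0,0],[0,0,0],[0,0,0]],"claw":[0.75,0.75,0.75,0.75,0.75]}'
python3 - <<'E'
from h import *
t=bot.capture("top");d=bot.capture("side")
o=np.zeros((600,800,3),np.uint8)
o[:300,:400]=cv2.resize(t[150:285,295:475],(400,300),interpolation=2)
o[:300,400:]=cv2.resize(t[130:280,70:270],(400,300),interpolation=2)
o[300:,:400]=cv2.resize(d[100:310,170:450],(400,300),interpolation=2)
cv2.imwrite("pics/fin.png",o)
E
```

```text
clock: 34.65
tool_pos: [0.5838, -0.2044, 0.0357]
ee_rot: [180.0, -0.0, 135.1]
wrist_force: [-3.2, 2.2, 7.3]
grip_width: 0.0449
gripper_force: 62.2
clock: 35.15
tool_pos: [0.5828, -0.204, 0.0439]
ee_rot: [-179.9, -0.1, 135.1]
wrist_force: [0.2, 0.6, -0.3]
grip_width: 0.064
gripper_force: 0.0
clock: 35.65
tool_pos: [0.5843, -0.1382, 0.1996]
ee_rot: [179.9, 0.3, 134.7]
wrist_force: [2.0, 0.1, -0.7]
grip_width: 0.0641
gripper_force: 0.0
clock: 36.15
tool_pos: [0.5836, 0.0923, 0.1959]
ee_rot: [179.9, 0.0, 135.1]
wrist_force: [0.6, 0.0, 0.3]
grip_width: 0.0641
gripper_force: 0.0
```

View pics/fin.png

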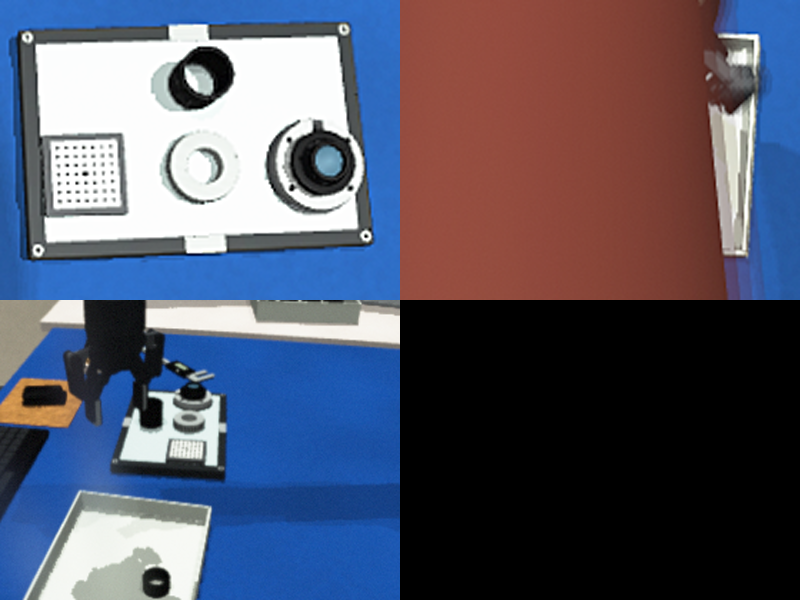

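The picture shows the cell and spacer seated in the nest with the lug in the keyway, and the master midway at crop (203,166). The barrel stands upright behind it at crop (202,78), and the arm is clear.

```bash
python3 -m handwheel '{"linear":[[0,0,0],[0,0,0],[0,0,0],[0,0,0],[0,0,0]],"twist":[[0,0,0],[0,0,0],[0,0,0],[0,0,0],[0,0,0]],"claw":[0.75,0.75,0.75,0.75,0.75]}'; python3 -c "
from plant import bot
print(bot.hand_in())"
```

```text
clock: 36.75
tool_pos: [0.5838, 0.0898, 0.195]
ee_rot: [-180.0, 0.0, 135.0]
wrist_force: [1.0, 0.3, 0.5]
grip_width: 0.0638
gripper_force: 0.0
the job is handed in; nothing more can be done
None
```

All four parts are on the pallet as asked and the job was handed in at about 37 s; hand-in returned no verdict, and the final pictures and contact readings showed every part in place.

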